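Change a filter slider in a microscope light source

ROBOT

A 6-joint arm with a two-finger parallel gripper is mounted at the origin on the work surface. World frame = base frame: x ahead of the robot, y to its left, z up, the work surface at z = 0. Lengths are in m, angles in rad, forces in N, time in s.
With the tool pointing down it reaches from about 0.225 to 0.875 m from the base axis. Payload 3.4 kg.
Tool frame: the origin (TCP) lies at the very end of the fingers, on their centre line; the grasp point (between the pads) lies 19 mm behind it; z points along the fingers, y is the line along which they close (so a half turn about z gives the same grasp; the last joint's range is limited). The gripper opens to 85 mm and grips with 20 to 120 N. Pads are 22 mm wide; open, the fingers measure 114 mm over their backs; the gripper's body (76 mm by 85 mm) begins 54 mm behind the grasp point. The pads swing forward as they close: fully open they stand 13 mm farther back than shut.
Start: joints at [-1.238, 0.276, 1.505, -0, 1.361, -0.121], TCP at [0.252, -0.517, 0.231] pointing down, gripper open.
Joint ranges: [-2.89, 2.89], [-0.75, 2.08], [0.22, 2.7], [-1.18, 4.32], [0.11, 2.71], [-2.7, 2.7]. Speed limits (rad/s): [2.57, 2.57, 3.14, 3.14, 3.14, 3.14].

INTERFACE

Orientations are given as a rotation vector (axis times angle).
In Python, from cell import manip gives the robot as it stands.
- The arm moves only by the tool move_arm, never from a script. Its argument "targets" is a list of rows, each an object of numbers: "x", "y", "z": the shift along the tool's x, y, z in mm; "turn": the turn about the tool's z in degrees; "hand": the finger opening in mm, from 0 to 85.4. In form: [{"x": .., "y": .., "z": .., "turn": .., "hand": ..}, ...]. A call has exactly 8 rows; each row shifts and turns the commanded pose from where the row before left it, along the tool's axes as they then stand; what a row does not reach is not made up. A row lasts 1/12 s, in which the tool goes at most 41.7 mm and 7.16 degrees, less where a joint would pass 70% of its speed; a pose out of reach is approached as far as the arm can. A call is refused whole if a number of a shift passes 41.7 or a number of a turn 7.16, either way. A call with a gripper value outside its range is refused whole. The fingers move at their own pace and stop on an object; the grip force is fixed at half the most. Time passes only in rows, so rows that do not move let the fingers close, or fill a call up. It gives the time, the measured TCP pose, the force, the opening and the grip force at its end, in the units of the state.
- manip.read_state(): the state, without advancing time (a new reading comes with each control period).
- manip.snapshot(name): name is "scene" or "side" or "wrist"; returns the picture (384x512x3 uint8, red, green, blue); there is no depth.
- manip.camera_model(name): a dict with "fov_y" (degrees; the focal length in pixels is half the picture's height over the tangent of half this angle, whatever the lens; pixels are square), "cx", "cy" (the principal point, pixels), "k1" (the pictures are not rectified: a ray, as slopes to the right and down, at radius r is drawn at 1 + k1 r^2 times it, then the intrinsics apply), "R" (3x3) and "t" (3): a world point X has camera coordinates R X + t; the wrist camera has in their place "tool_from_camera" (4x4, takes a point from camera to tool coordinates, whose origin is the TCP and whose axes are the flange's). Camera axes: x right, y down, z forward; pixel columns grow to the right and rows downward; lengths in m; the calibration is good to about 2 mm. A picture is of the moment at which its call begins: read the wrist's pose just before it. camera_model takes no time and is no camera call.
- manip.hand_in(): hands the job in; it is judged then, once.
Trained networks look in the newest picture that a camera, given by its name, has taken for a name from the list of things; names that differ only in an ending like _2 or _b are one class to them, and where a whole thing is asked for, a point or a joint stands for the part that bears it (a point fixed in the world has none). Each returns a list of dicts, best first, with "score" (0 to 1); they miss things now and then, are a little off and sometimes report something else, mostly with a low value. They report only what shows in the picture. A call takes as long as a camera call. They do not tell look-alikes from the thing itself.
- manip.spot_in(camera, label): "rect" ([centre column, centre row, width, height] in pixels, round what is visible of it).
- manip.masks_of(camera, label): "region" (384x512 bool, what is visible of it) and "rect" ([centre column, centre row, width, height] in pixels, round what is visible of it).
The state is a dict: "t": time; "qpos": joint angles; "qvel": joint speeds; "joint_torque": joint torques, N m; "tcp_pos": TCP position; "ee_rot": TCP orientation; "ft_force": force on the tool from outside, world axes, zero at the start; "torque": the same for the moment, N m; "opening": finger opening in m; "gripper_force": force on a finger pad.
Only numpy, scipy, OpenCV 4.12 (cv2) and the standard library are available. Lean on these libraries where they do the work, as an engineer would, in place of code of your own. Each camera call takes 0.05 s, during which the arm holds its last target. There are 200 camera calls.

TASK

Fit the amber filter in the microscope's light source: pull the black blank out of whichever of the two slots it is in and leave it in the steel tray, then slide the amber filter from its stand fully home into the slot that the blank came out of. Leave the blue filter in place in its slot, and do not knock over or shift the beaker and the black pot.

Things in the scene. Friction and masses are not known exactly. Their poses are not given: they have to be found in the camera images.
- light: light source, a white and grey box fixed to the bench. Origin: at bench level midway between its two filter slots; x towards its grey rear, y to its left. White head x -45 to 45, y -110 to 110 mm, 100 mm high, with the slots opening upward in its top; grey rear x 45 to 165, y -120 to 120 mm, 98 mm high
- slot_left (a point): centre of the mouth of the light source's slot at its y = +45 mm, on the top face 100 mm up; axes as the light source. Opening 12 (x) x 48 (y) mm, 55 mm deep, 3 mm bevel round the mouth: 1 mm play each side of a blade. A slider is home when its shoulder rests on the top face, its underside 50 mm below the mouth
- slot_right (a point): the same for the slot at the light source's y = -45 mm
- blank: upright filter slider, 60-100 g: blade 10 (x) x 46 (y) x 50 (z) mm, above it a shoulder 18 x 60 x 6 mm (z 50 to 56), above that a grip tab 12 x 26 x 36 mm (z 56 to 92), pinched across its 12 mm (x). Origin: centre of the blade's underside, z up. Same either way round. All black, no window. Starts fully home in one of the light source's two slots, either one
- blue: upright filter slider, 60-100 g: blade 10 (x) x 46 (y) x 50 (z) mm, above it a shoulder 18 x 60 x 6 mm (z 50 to 56), above that a grip tab 12 x 26 x 36 mm (z 56 to 92), pinched across its 12 mm (x). Origin: centre of the blade's underside, z up. Same either way round. Blue tab and shoulder. Starts fully home in the other slot, and stays there
- amber: upright filter slider, 60-100 g: blade 10 (x) x 46 (y) x 50 (z) mm, above it a shoulder 18 x 60 x 6 mm (z 50 to 56), above that a grip tab 12 x 26 x 36 mm (z 56 to 92), pinched across its 12 mm (x). Origin: centre of the blade's underside, z up. Same either way round. Orange tab and shoulder, round amber window in an aluminium blade. Starts fully home in the stand
- stand: aluminium filter stand fixed to the bench, 80 (x) x 100 (y) x 60 mm high, origin at the centre of its underside. One slot in its top, 13 x 49 mm, 55 mm deep, holds the amber filter: its shoulder rests on the stand's top, its blade's underside is 10 mm above the bench. The filter lifts straight out
- tray: open steel tray with a grey liner, fixed to the bench, outside 180 (x) x 140 (y) x 35 mm high, walls 4 mm, inner floor 4 mm above the bench. Origin: centre of its underside. The stand and the tray may change sides
- beaker: glass beaker, 68 mm across, 90 mm tall, standing loose; bystander. Origin: centre of its underside
- pot: small black objective pot with a steel lid, 52 mm across, 65 mm tall, standing loose; bystander. Origin: centre of its underside
Things that resemble listed ones, but are neither listed nor needed, are in the scene too. Leave any green look-alike of the amber alone.

How it is judged:
On the way, in this order (a step that is already met when the one before it is completed fails the run):
1. the black blank is out of the light source's slot (distance between blank and slot_left above 0.06 m and distance between blank and slot_right above 0.06 m and distance of blank from where it was at the start of the episode above 0.06 m), for 0.1 s.
2. the amber filter is fully home in a slot of the light source (((horizontal distance between amber and slot_left below 0.004 m and z of amber in the frame of slot_left below -0.047 m and angle between amber's own z axis and vertical below 0.06 rad and angle between the x axis of amber and the x axis of light, either way round below 0.08 rad) or (horizontal distance between amber and slot_right below 0.004 m and z of amber in the frame of slot_right below -0.047 m and angle between amber's own z axis and vertical below 0.06 rad and angle between the x axis of amber and the x axis of light, either way round below 0.08 rad))), for 0.2 s.
At the end, for the whole second after the job is handed in: Amber and blue filters each home in a slot: within 4 mm of its centre, underside 47 mm or more below the mouth, upright within 0.06 rad, square within 0.08 rad. Blank at rest in the tray (lying, leaning or standing), its underside centre within the walls and below 60 mm (((horizontal distance between amber and slot_left below 0.004 m and z of amber in the frame of slot_left below -0.047 m and angle between amber's own z axis and vertical below 0.06 rad and angle between the x axis of amber and the x axis of light, either way round below 0.08 rad) or (horizontal distance between amber and slot_right below 0.004 m and z of amber in the frame of slot_right below -0.047 m and angle between amber's own z axis and vertical below 0.06 rad and angle between the x axis of amber and the x axis of light, either way round below 0.08 rad)) and ((horizontal distance between blue and slot_left below 0.004 m and z of blue in the frame of slot_left below -0.047 m and angle between blue's own z axis and vertical below 0.06 rad and angle between the x axis of blue and the x axis of light, either way round below 0.08 rad) or (horizontal distance between blue and slot_right below 0.004 m and z of blue in the frame of slot_right below -0.047 m and angle between blue's own z axis and vertical below 0.06 rad and angle between the x axis of blue and the x axis of light, either way round below 0.08 rad)) and linear speed of each of amber, blank below 0.02 m/s and x of blank in the frame of tray between -0.088 and 0.088 m and y of blank in the frame of tray between -0.068 and 0.068 m and z of blank in the frame of tray below 0.06 m and contact force between blank and tray above 0.1 N); the robot touches nothing.
It fails at once if the blue filter is pulled up more than 15 mm out of its slot (distance of blue from where it was at the start of the episode above 0.015 m).
It fails at once if the beaker is shifted more than 30 mm or tipped (distance of beaker from where it was at the start of the episode above 0.03 m or angle between beaker's own z axis and vertical above 0.5 rad).
It fails at once if the pot is shifted more than 30 mm or tipped (distance of pot from where it was at the start of the episode above 0.03 m or angle between pot's own z axis and vertical above 0.5 rad).
It also fails if it takes over 64 s, if anything falls off the work surface, if the arm or the gripper's body presses on something with over 40 N, if the wrist force passes 120 N, or if a joint passes its speed limit or range.

## Working session

There is one attempt and no reset: what is moved stays moved. The work goes in short steps, Python scripts to look and compute and a tool call to move; the robot and the scene stay as the last step left them, time stands still between calls to the robot, and variables do not carry over. Pictures are saved under pics/ and viewed, at most 10 in all, crops included, and the job is handed in when it is done.

Besides the shell and the picture viewer there is one more tool, called after "Request:" by a JSON object that holds its "method" and its "body". move_arm: Moves the arm, as the interface text tells. Its arguments: {"type":"object","properties":{"targets":{"type":"array","items":{"type":"object","properties":{"x":{"type":"number"},"y":{"type":"number"},"z":{"type":"number"},"turn":{"type":"number"},"hand":{"type":"number"}}}}},"required":["targets"]}

```bash
mkdir -p pics
cat > h.py <<'E'
import numpy as np, cv2
from cell import manip
from scipy.spatial.transform import Rotation as Rn
def snap(n,f):
    im=manip.snapshot(n); cv2.imwrite('pics/'+f,im[:,:,::-1]); return im
def cam(n,s=None):
    m=manip.camera_model(n)
    if 'R' in m: R=np.array(m['R']);t=np.array(m['t'])
    else:
        s=s or manip.read_state(); T=np.array(m['tool_from_camera'])
        Rw=Rn.from_rotvec(s['ee_rot']).as_matrix(); Rc=Rw@T[:3,:3]; p=Rw@T[:3,3]+np.array(s['tcp_pos'])
        R=Rc.T; t=-R@p
    f=192/np.tan(np.radians(m['fov_y'])/2)
    return dict(f=f,cx=m['cx'],cy=m['cy'],k=m['k1'],R=R,t=t)
def proj(c,X):
    X=np.atleast_2d(X)@c['R'].T+c['t']; a=X[:,:2]/X[:,2:]
    a=a*(1+c['k']*(a**2).sum(1,keepdims=True)); return a*c['f']+[c['cx'],c['cy']]
def unproj(c,uv,z):
    d=(np.atleast_2d(uv)-[c['cx'],c['cy']])/c['f']; a=d.copy()
    for _ in range(30): a=d/(1+c['k']*(a**2).sum(1,keepdims=True))
    r=np.c_[a,np.ones(len(a))]@c['R']; o=-c['R'].T@c['t']
    return o+r*((z-o[2])/r[:,2])[:,None]
E
python3 - <<'E'
from h import *
a=snap('scene','a.png');b=snap('side','b.png')
cs=cam('scene');cd=cam('side')
print(-cs['R'].T@cs['t'],-cd['R'].T@cd['t'],manip.camera_model('wrist'))
for n,c in(('scene',cs),('side',cd)):
  for l,z in(('light',.1),('blank',.13),('blue',.13),('amber',.08),('stand',.06),('tray',.02),('beaker',.05),('pot',.03)):
    for d in manip.spot_in(n,l)[:3]: print(n,l,round(d['score'],2),np.round(d['rect']),np.round(unproj(c,[d['rect'][:2]],z)[0],3))
E
python3 -c "
import cv2,numpy as np
"
```

```text
[1.10431303 0.09622695 0.75672202] [0.54082078 0.8308967  0.82504087] {'fov_y': 65.70625153428263, 'cx': 254.13100123118713, 'cy': 195.04110577403938, 'k1': -0.07209999377412259, 'tool_from_camera': array([[ 2.17063504e-04, -9.61445495e-01, -2.74995479e-01,
         7.08701966e-02],
       [ 9.99999849e-01,  3.47518646e-04, -4.25667964e-04,
        -6.30203353e-05],
       [ 5.04822603e-04, -2.74995345e-01,  9.61445425e-01,
        -1.43478399e-01],
       [ 0.00000000e+00,  0.00000000e+00,  0.00000000e+00,
         1.00000000e+00]])}
scene light 0.55 [269. 217. 122. 107.] [0.67 0.03 0.1 ]
scene blank 0.57 [284. 176.  28.  18.] [0.578 0.048 0.13 ]
scene amber 0.88 [406. 162.  28.  20.] [0.453 0.325 0.08 ]
scene amber 0.87 [356. 193.  28.  29.] [0.563 0.21  0.08 ]
scene amber 0.73 [406. 210.  30.  32.] [0.594 0.316 0.08 ]
scene stand 0.95 [403. 176.  56.  38.] [0.478 0.321 0.06 ]
scene tray 0.55 [151. 158.  82.  67.] [ 0.479 -0.316  0.02 ]
scene beaker 0.91 [408. 253.  44.  49.] [0.681 0.322 0.05 ]
scene pot 0.64 [125. 229.  28.  30.] [ 0.704 -0.294  0.03 ]
side blank 0.75 [250. 201.  16.  34.] [0.562 0.06  0.13 ]
side blank 0.44 [220. 219. 110. 112.] [0.621 0.115 0.13 ]
side blue 0.51 [242. 179.   8.  27.] [ 0.581 -0.014  0.13 ]
side blue 0.27 [223. 219. 113. 113.] [0.615 0.114 0.13 ]
side amber 0.88 [242. 338.  28.  45.] [0.567 0.357 0.08 ]
side amber 0.69 [309. 330.  22.  33.] [0.45  0.336 0.08 ]
side amber 0.64 [266. 287.  23.  42.] [0.526 0.246 0.08 ]
side stand 0.62 [307. 340.  59.  72.] [0.452 0.345 0.06 ]
side tray 0.92 [284. 143.  71.  50.] [ 0.478 -0.306  0.02 ]
side beaker 0.88 [180. 325.  38.  57.] [0.682 0.314 0.05 ]
side beaker 0.32 [244. 177.   9.  26.] [ 0.582 -0.119  0.05 ]
side pot 0.69 [206. 140.  18.  28.] [ 0.696 -0.301  0.03 ]
side pot 0.36 [310. 330.  20.  31.] [0.443 0.305 0.03 ]
```

View pics/a.png

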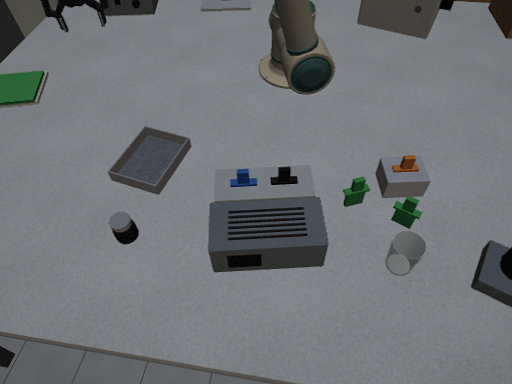

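View pics/b.png

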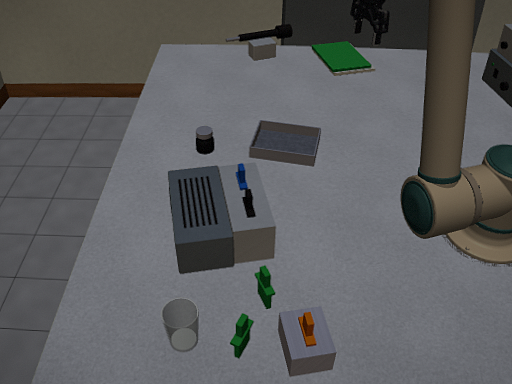

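The scene and side views agree. The light sits at about (0.57, 0.01) with its rear towards +x. The black blank is in the left slot (scene pixel 284,176), with blue beside it on the right (243,178). The orange amber is in the stand at (406,165), with the tray at (151,158). Two green look-alikes are at (356,192) and (406,212), the beaker at (408,253) and the pot at (125,229).

```bash
cat >> h.py <<'E'
def rel(x,y,z,yaw=None):
    "shift in tool axes (mm) to world point, and turn (deg) so that tool y lies along world direction yaw"
    s=manip.read_state(); R=Rn.from_rotvec(s['ee_rot']).as_matrix()
    d=R.T@(np.array([x,y,z])-s['tcp_pos'])*1000
    print('tcp',np.round(s['tcp_pos'],4),'tool shift mm',np.round(d,1),'tooly yaw',np.round(np.degrees(np.arctan2(R[1,1],R[0,1])),2),'q',np.round(s['qpos'],2))
    if yaw is not None:
        a=np.degrees(yaw-np.arctan2(R[1,1],R[0,1])); a=(a+90)%180-90; print('turn',round(-a,2))
E
python3 - <<'E'
from h import *
print(Rn.from_rotvec(manip.read_state()['ee_rot']).as_matrix().round(3))
rel(.57,.052,.23,0)
E
```

```text
[[ 0.899  0.438  0.   ]
 [ 0.438 -0.899 -0.   ]
 [ 0.     0.    -1.   ]]
tcp [ 0.2521 -0.5168  0.2314] tool shift mm [ 535.1 -371.9    1.3] tooly yaw -64.0 q [-1.24  0.28  1.5   0.    1.36 -0.12]
turn -64.0
```

Request:
{"method": "move_arm", "body": {"targets": [{"x":33.4,"y":-23.2},{"x":33.4,"y":-23.2},{"x":33.4,"y":-23.2},{"x":33.4,"y":-23.2},{"x":33.4,"y":-23.2},{"x":33.4,"y":-23.2},{"x":33.4,"y":-23.2},{"x":33.4,"y":-23.2}]}}

```text
invalid input
```

Request:
{"method": "move_arm", "body": {"targets": [{"x":33.4,"y":-23.2},{"x":33.4,"y":-23.2},{"x":33.4,"y":-23.2},{"x":33.4,"y":-23.2},{"x":33.4,"y":-23.2},{"x":33.4,"y":-23.2},{"x":33.4,"y":-23.2},{"x":33.4,"y":-23.2,"turn":-7.1}]}}

```text
invalid input
```

Request:
{"method": "move_arm", "body": {"targets": [{"turn":-7.1},{"turn":-7.1},{"turn":-7.1},{"turn":-7.1},{"turn":-7.1},{"turn":-7.1},{"turn":-7.1},{"turn":-7.1}]}}

```text
invalid input
```

Run:
```python
from h import *
rel(.57,.052,.23,0)
s=manip.read_state();snap('wrist','c.png');c=cam('wrist',s)
print(np.round(proj(c,[[.57,.052,.142]])))
for l in('blank','blue'):
  for d in manip.masks_of('wrist',l)[:2]: print(l,round(d['score'],2),np.round(d['rect']),np.round(unproj(c,[d['rect'][:2]],.142)[0],4))
```

```text
tcp [ 0.2521 -0.5168  0.2314] tool shift mm [ 535.1 -371.9    1.3] tooly yaw -64.0 q [-1.24  0.28  1.5   0.    1.36 -0.12]
turn -64.0
[[2663. 3504.]]
```

View pics/c.png

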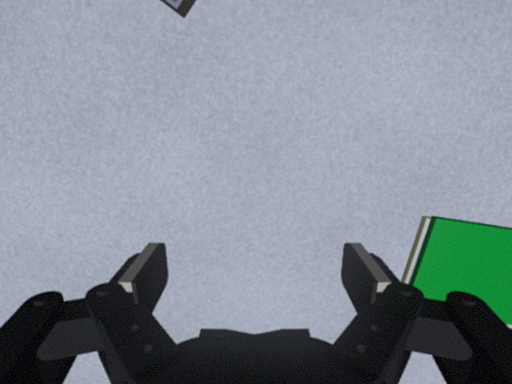

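The moves were refused because each row needs all five values. The wrist picture shows only bench and the green book, with the fingertips at rows 245-300.

Request:
{"method": "move_arm", "body": {"targets": [{"x":33.4,"y":-23.2,"z":0,"turn":0,"hand":85},{"x":33.4,"y":-23.2,"z":0,"turn":0,"hand":85},{"x":33.4,"y":-23.2,"z":0,"turn":0,"hand":85},{"x":33.4,"y":-23.2,"z":0,"turn":0,"hand":85},{"x":33.4,"y":-23.2,"z":0,"turn":0,"hand":85},{"x":33.4,"y":-23.2,"z":0,"turn":0,"hand":85},{"x":33.4,"y":-23.2,"z":0,"turn":0,"hand":85},{"x":33.4,"y":-23.2,"z":0,"turn":0,"hand":85}]}}

```text
t: 1.72
tcp_pos: [0.4114, -0.2311, 0.2316]
ee_rot: [3.061, 0.706, 0.001]
ft_force: [1.2, -0.1, -0.2]
opening: 0.0847
gripper_force: 0.0
```

Request:
{"method": "move_arm", "body": {"targets": [{"x":33.4,"y":-23.2,"z":0,"turn":0,"hand":85},{"x":33.4,"y":-23.2,"z":0,"turn":0,"hand":85},{"x":33.4,"y":-23.2,"z":0,"turn":0,"hand":85},{"x":33.4,"y":-23.2,"z":0,"turn":0,"hand":85},{"x":33.4,"y":-23.2,"z":0,"turn":0,"hand":85},{"x":33.4,"y":-23.2,"z":0,"turn":0,"hand":85},{"x":33.4,"y":-23.2,"z":0,"turn":0,"hand":85},{"x":33.4,"y":-23.2,"z":0,"turn":-7.1,"hand":85}]}}

```text
t: 2.38
tcp_pos: [0.5703, 0.0531, 0.2315]
ee_rot: [3.01, 0.898, 0.001]
ft_force: [0.8, -0.9, 0.0]
opening: 0.0848
gripper_force: 0.0
```

Request:
{"method": "move_arm", "body": {"targets": [{"x":0,"y":0,"z":0,"turn":-7.1,"hand":85},{"x":0,"y":0,"z":0,"turn":-7.1,"hand":85},{"x":0,"y":0,"z":0,"turn":-7.1,"hand":85},{"x":0,"y":0,"z":0,"turn":-7.1,"hand":85},{"x":0,"y":0,"z":0,"turn":-7.1,"hand":85},{"x":0,"y":0,"z":0,"turn":-7.1,"hand":85},{"x":0,"y":0,"z":0,"turn":-7.1,"hand":85},{"x":0,"y":0,"z":0,"turn":-7.1,"hand":85}]}}

```text
t: 3.05
tcp_pos: [0.5697, 0.0511, 0.2313]
ee_rot: [2.216, 2.226, -0.0]
ft_force: [-0.1, -0.5, -0.5]
opening: 0.085
gripper_force: 0.0
```

Run:
```python
from h import *
rel(.57,.052,.23,0)
s=manip.read_state();snap('wrist','d.png');c=cam('wrist',s)
print(np.round(proj(c,[[.57,.052,.142]])))
for l in('blank','blue'):
  for d in manip.masks_of('wrist',l)[:2]: print(l,round(d['score'],2),np.round(d['rect']),np.round(unproj(c,[d['rect'][:2]],.142)[0],4))
```

```text
tcp [0.5697 0.0511 0.2313] tool shift mm [0.9 0.3 1.3] tooly yaw 0.26 q [-0.03  0.27  1.51 -0.    1.36 -0.04]
turn 0.26
[[253. 198.]]
blank 0.84 [250. 193.  32.  70.] [0.5671 0.057  0.142 ]
blue 0.55 [271. 277.  26.  66.] [ 0.5859 -0.0209  0.142 ]
```

View pics/d.png

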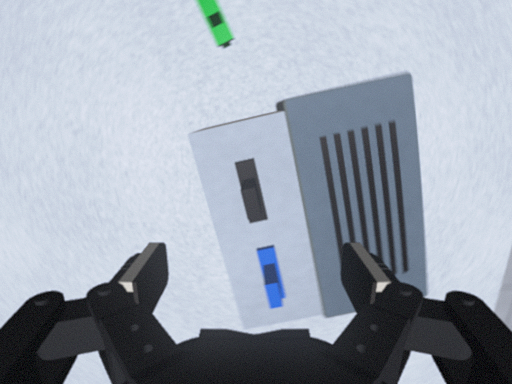

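The wrist view shows the blank at (250,190) and blue at (271,276), with the light turned about 13°. The light's corners are crisp. I'll fit slider silhouettes for an exact pose.

```bash
cat >> h.py <<'E'
from scipy.optimize import minimize
def box(x,y,yaw,hx,hy,z0,z1):
    P=np.array([[a*hx,b*hy,z] for a in(-1,1) for b in(-1,1) for z in(z0,z1)])
    C,S=np.cos(yaw),np.sin(yaw); return np.c_[x+C*P[:,0]-S*P[:,1],y+S*P[:,0]+C*P[:,1],P[:,2]]
def sil(c,p,zb,parts,win):
    u0,v0,w,h=win; m=np.zeros((h*8,w*8),np.uint8)
    for hx,hy,a,b in parts:
        uv=proj(c,box(*p,hx,hy,zb+a,zb+b)); q=((uv-[u0,v0]+.5)*8).astype(np.float32)
        cv2.fillConvexPoly(m,cv2.convexHull(q).round().astype(np.int32),1)
    return cv2.resize(m.astype(np.float32),(w,h),interpolation=cv2.INTER_AREA)
TOP=[(.009,.030,.05,.056),(.006,.013,.056,.092)]
def fit(c,mask,zb,p0,parts=TOP):
    "mask: float image; zb: height of slider underside"
    ys,xs=np.where(mask>.5); u0,v0=xs.min()-12,ys.min()-12; w,h=xs.max()-u0+12,ys.max()-v0+12
    M=np.zeros((h,w),np.float32); a,b=max(v0,0),max(u0,0); s=mask[a:v0+h,b:u0+w]; M[a-v0:a-v0+s.shape[0],b-u0:b-u0+s.shape[1]]=s
    f=lambda p:np.abs(sil(c,[p[0]/100,p[1]/100,p[2]/10],zb,parts,(u0,v0,w,h))-M).sum()/M.sum()
    best=None
    for dy in(-1,0,1):
        x0=np.array([p0[0]*100,p0[1]*100,p0[2]*10+dy])
        r=minimize(f,x0,method='Nelder-Mead',options=dict(initial_simplex=x0+np.vstack([np.zeros(3),np.diag([.5,.5,1])]),xatol=1e-3,fatol=1e-5))
        if best is None or r.fun<best.fun: best=r
    return np.array([best.x[0]/100,best.x[1]/100,best.x[2]/10]),best.fun
def colmask(im,col,rect,pad=8):
    R,G,B=[im[:,:,i].astype(int) for i in range(3)]
    m={'blue':B>R+40,'black':np.maximum(np.maximum(R,G),B)<85,'orange':(R>B+60)&(R>G+40)}[col].astype(np.uint8)
    u,v,w,h=rect; k=np.zeros_like(m); k[max(0,int(v-h/2-pad)):int(v+h/2+pad),max(0,int(u-w/2-pad)):int(u+w/2+pad)]=1
    return (m&k).astype(np.float32)
E
cat > f1.py <<'E'
from h import *
s=manip.read_state();im=snap('wrist','e.png');c=cam('wrist',s)
mb=colmask(im,'black',(250,191,32,70));mu=colmask(im,'blue',(271,277,28,66))
for n,m,p in(('blank',mb,(.569,.054,.23)),('blue',mu,(.587,-.03,.23))):
    p,e=fit(c,m,.05,p); print(n,m.sum(),p.round(4),np.degrees(p[2]).round(2),'err',round(e,3))
    if n=='blank': pb=p
    else: print('sep',np.linalg.norm(pb[:2]-p[:2]),'yaw from line',np.degrees(np.arctan2(-(pb-p)[0],(pb-p)[1])))
a=cam('scene');ims=snap('scene','e2.png');p,e=fit(a,colmask(ims,'orange',(406,162,28,22)),.01,(.452,.328,.2));print('amber',p.round(4),round(e,3))
a=cam('side');ims=snap('side','e3.png');p,e=fit(a,colmask(ims,'orange',(309,330,22,34)),.01,(.452,.328,.2));print('amber',p.round(4),round(e,3))
rel(*pb[:2],.2,pb[2])
E
python3 f1.py
```

```text
blank 980.0 [0.5681 0.0475 0.1735] 9.94 err 0.259
blue 1191.0 [ 0.5874 -0.0409  0.2395] 13.72 err 0.076
sep 0.09049294156564318 yaw from line 12.296724402704267
amber [0.4544 0.3261 0.2222] 0.332
amber [0.4524 0.326  0.1669] 0.274
tcp [0.5696 0.051  0.2313] tool shift mm [-3.5 -1.5 31.3] tooly yaw -0.22 q [-0.03  0.27  1.51 -0.    1.36 -0.03]
turn -10.16
```

Run:
```python
from h import *
im=cv2.imread('pics/e.png')[:,:,::-1];c=cam('wrist')
g=im[145:232,228:276].max(2);t,_=cv2.threshold(np.ascontiguousarray(g),0,255,cv2.THRESH_OTSU);print('otsu',t)
for T in(t,t-20,t-40):
    m=np.zeros(im.shape[:2],np.float32);m[145:232,228:276]=g<T
    p,e=fit(c,m,.05,(.569,.05,.22));print(m.sum(),p.round(4),np.degrees(p[2]).round(2),round(e,3))
cor=np.array([[190,133],[283,112],[325,317]]);print(unproj(c,cor,.1).round(4))
for n,r,f in(('scene',(406,162,28,22),'e2'),('side',(309,330,22,34),'e3')):
    im=cv2.imread(f'pics/{f}.png')[:,:,::-1].astype(int);u,v,w,h=r
    m=np.zeros(im.shape[:2],np.float32);sl=np.s_[v-h//2-4:v+h//2+5,u-w//2-4:u+w//2+5]
    m[sl]=(im[...,0]-im[...,2]>35)[sl]
    p,e=fit(cam(n),m,.01,(.453,.326,.2));print(n,m.sum(),p.round(4),round(e,3))
```

```text
otsu 147.0
1221.0 [0.5678 0.0479 0.2162] 12.39 0.039
1181.0 [0.5678 0.0479 0.21  ] 12.03 0.062
1120.0 [0.5678 0.0478 0.1921] 11.01 0.109
[[ 0.5122  0.102   0.1   ]
 [ 0.5967  0.1201  0.1   ]
 [ 0.6486 -0.0981  0.1   ]]
scene 298.0 [0.4542 0.3267 0.2175] 0.092
side 387.0 [0.4523 0.3263 0.184 ] 0.071
```

Request:
{"method": "move_arm", "body": {"targets": [{"x":-3.1,"y":-1.8,"z":0,"turn":0,"hand":60},{"x":0,"y":0,"z":10,"turn":-6.3,"hand":50},{"x":0,"y":0,"z":20,"turn":-6.3,"hand":40},{"x":0,"y":0,"z":30,"turn":0,"hand":40},{"x":0,"y":0,"z":30,"turn":0,"hand":40},{"x":0,"y":0,"z":20,"turn":0,"hand":40},{"x":0,"y":0,"z":0,"turn":0,"hand":40},{"x":0,"y":0,"z":0,"turn":0,"hand":40}]}}

```text
t: 4.02
tcp_pos: [0.5672, 0.0478, 0.1206]
ee_rot: [-1.966, -2.448, 0.002]
ft_force: [-0.4, 0.3, 0.4]
opening: 0.0402
gripper_force: 0.0
```

Run:
```python
from h import *
rel(.5678,.0479,.112,np.radians(12.4)); snap('wrist','g.png'); print(manip.read_state()['ft_force'],manip.read_state()['opening'])
```

```text
tcp [0.5672 0.0478 0.1206] tool shift mm [-0.   0.6  8.6] tooly yaw 12.46 q [-0.04  0.35  1.68 -0.    1.11 -0.26]
turn 0.06
[ 0.16257201  0.49069265 -0.34829175] 0.04048437352963579
```

View pics/g.png

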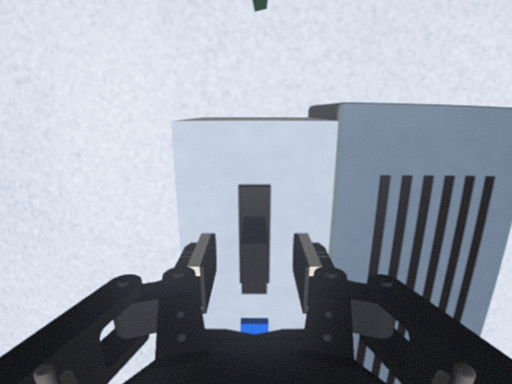

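The blank is centred between the fingers (column 254) and square to them. I'll go down, close and lift.

Request:
{"method": "move_arm", "body": {"targets": [{"x":0,"y":0.5,"z":7,"turn":0,"hand":40},{"x":0,"y":0,"z":0,"turn":0,"hand":20},{"x":0,"y":0,"z":0,"turn":0,"hand":5},{"x":0,"y":0,"z":0,"turn":0,"hand":5},{"x":0,"y":0,"z":0,"turn":0,"hand":5},{"x":0,"y":0,"z":0,"turn":0,"hand":5},{"x":0,"y":0,"z":0,"turn":0,"hand":5},{"x":0,"y":0,"z":0,"turn":0,"hand":5}]}}

```text
t: 4.73
tcp_pos: [0.5683, 0.048, 0.1151]
ee_rot: [1.966, 2.45, -0.0]
ft_force: [-3.3, -0.8, 5.8]
opening: 0.0111
gripper_force: 59.4
```

Request:
{"method": "move_arm", "body": {"targets": [{"x":0,"y":0,"z":-4,"turn":0,"hand":5},{"x":0,"y":0,"z":-8,"turn":0,"hand":5},{"x":0,"y":0,"z":-12,"turn":0,"hand":5},{"x":0,"y":0,"z":-15,"turn":0,"hand":5},{"x":0,"y":0,"z":-15,"turn":0,"hand":5},{"x":0,"y":0,"z":-15,"turn":0,"hand":5},{"x":0,"y":0,"z":-25,"turn":0,"hand":5},{"x":0,"y":0,"z":-26,"turn":0,"hand":5}]}}

```text
t: 5.4
tcp_pos: [0.568, 0.0482, 0.2349]
ee_rot: [-1.966, -2.449, 0.001]
ft_force: [-0.6, -0.3, -1.3]
opening: 0.0108
gripper_force: 58.7
```

```bash
cat > f2.py <<'E'
from h import *
s=manip.read_state();im=snap('wrist','g2.png');print(s['opening'],s['gripper_force'],s['ft_force'])
for n in('scene','side'):
    im=snap(n,f't_{n}.png')
    d=manip.masks_of(n,'tray')[0];m=d['region'].astype(np.float32);c=cam(n)
    p,e=fit(c,m,0,(.478,-.31,0.),[(.09,.07,0,.035)]);print(n,d['score'],p.round(4),np.degrees(p[2]).round(1),round(e,3))
rel(.478,-.31,.24)
E
python3 f2.py
```

```text
0.010822948233956502 58.68222892284393 [-0.57629472 -0.31307028 -1.28411364]
scene 0.6 [ 0.4753 -0.3182 -0.1935] -11.1 0.026
side 0.59 [ 0.4684 -0.3154 -0.1433] -8.2 0.241
tcp [0.568  0.0482 0.2339] tool shift mm [-330.2 -165.4   -6.1] tooly yaw 12.5 q [-0.04  0.27  1.51  0.    1.36 -0.26]
```

View pics/g2.png

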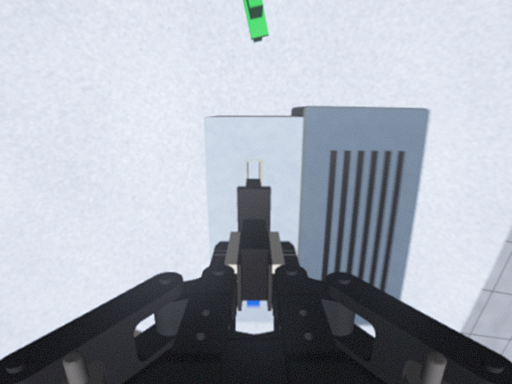

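The blank is out of the slot and firmly held, and the left slot is open. I'll take it to the tray centre (0.475, -0.317).

Request:
{"method": "move_arm", "body": {"targets": [{"x":-15,"y":-7,"z":0,"turn":0,"hand":5},{"x":-33,"y":-17,"z":0,"turn":0,"hand":5},{"x":-33,"y":-17,"z":0,"turn":0,"hand":5},{"x":-33,"y":-17,"z":0,"turn":0,"hand":5},{"x":-33,"y":-17,"z":0,"turn":0,"hand":5},{"x":-33,"y":-17,"z":0,"turn":0,"hand":5},{"x":-33,"y":-17,"z":0,"turn":0,"hand":5},{"x":-33,"y":-17,"z":0,"turn":0,"hand":5}]}}

```text
t: 6.32
tcp_pos: [0.497, -0.2204, 0.2326]
ee_rot: [-1.964, -2.448, 0.0]
ft_force: [0.3, 0.3, -0.5]
opening: 0.0107
gripper_force: 58.7
```

Request:
{"method": "move_arm", "body": {"targets": [{"x":-33,"y":-17,"z":0,"turn":0,"hand":5},{"x":-33,"y":-17,"z":0,"turn":0,"hand":5},{"x":-24,"y":-10,"z":10,"turn":0,"hand":5},{"x":0,"y":0,"z":30,"turn":0,"hand":5},{"x":0,"y":0,"z":35,"turn":0,"hand":5},{"x":0,"y":0,"z":35,"turn":0,"hand":5},{"x":0,"y":0,"z":20,"turn":0,"hand":5},{"x":0,"y":0,"z":10,"turn":0,"hand":5}]}}

```text
t: 6.98
tcp_pos: [0.4721, -0.3145, 0.0893]
ee_rot: [-1.961, -2.442, -0.0]
ft_force: [0.4, 0.0, -0.4]
opening: 0.0108
gripper_force: 58.7
```

Run:
```python
from h import *
snap('scene','i.png'); rel(.475,-.317,.072,np.radians(12.5))
```

```text
tcp [ 0.4723 -0.3145  0.0892] tool shift mm [-3.1  2.2 17.2] tooly yaw 12.49 q [-0.71  0.38  1.72  0.    1.04 -0.93]
turn -0.01
```

View pics/i.png

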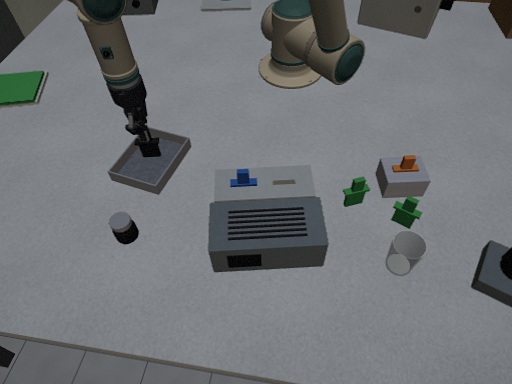

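The gripper holds the blank over the tray centre (pixel 150,148) and blue is still in place. I'll lower it, release and back out.

Request:
{"method": "move_arm", "body": {"targets": [{"x":0,"y":0,"z":10,"turn":0,"hand":5},{"x":0,"y":0,"z":7,"turn":0,"hand":5},{"x":0,"y":0,"z":1,"turn":0,"hand":5},{"x":0,"y":0,"z":0,"turn":0,"hand":5},{"x":0,"y":0,"z":0,"turn":0,"hand":14},{"x":0,"y":0,"z":0,"turn":0,"hand":24},{"x":0,"y":0,"z":0,"turn":0,"hand":40},{"x":0,"y":0,"z":0,"turn":0,"hand":40}]}}

```text
t: 7.7
tcp_pos: [0.4754, -0.317, 0.077]
ee_rot: [1.965, 2.449, -0.0]
ft_force: [0.1, 0.3, -0.3]
opening: 0.04
gripper_force: 0.0
```

Request:
{"method": "move_arm", "body": {"targets": [{"x":0,"y":0,"z":-8,"turn":0,"hand":40},{"x":0,"y":0,"z":-15,"turn":0,"hand":50},{"x":0,"y":0,"z":-30,"turn":0,"hand":50},{"x":0,"y":0,"z":-38,"turn":0,"hand":60},{"x":0,"y":0,"z":-38,"turn":0,"hand":60},{"x":0,"y":0,"z":-33,"turn":0,"hand":60},{"x":0,"y":0,"z":0,"turn":0,"hand":60},{"x":0,"y":0,"z":0,"turn":0,"hand":60}]}}

```text
t: 8.37
tcp_pos: [0.4761, -0.3176, 0.2415]
ee_rot: [1.962, 2.445, -0.0]
ft_force: [-0.3, 0.5, -0.1]
opening: 0.0604
gripper_force: 0.0
```

Run:
```python
from h import *
snap('wrist','j.png'); rel(.453,.326,.23,.2)
for n in('side','scene'):
    snap(n,f'j_{n}.png')
    print([(round(d['score'],2),np.round(d['rect'])) for d in manip.spot_in(n,'blank')[:3]])
```

```text
tcp [ 0.4751 -0.3167  0.2393] tool shift mm [632.3 117.6   8.5] tooly yaw 12.5 q [-0.71  0.26  1.5  -0.    1.37 -0.93]
turn 1.04
[(0.68, array([283., 133.,  17.,  36.]))]
[(0.72, array([147., 153.,  26.,  27.]))]
```

View pics/j.png

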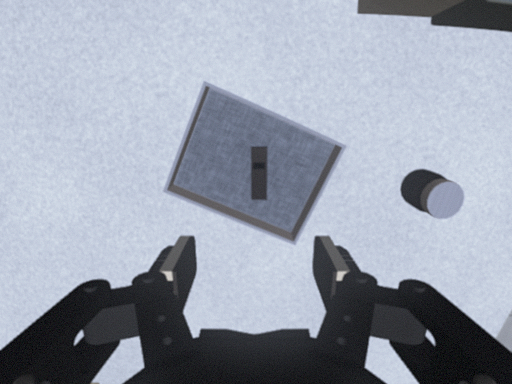

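The blank stands upright in the tray at (259,172). Next, the amber.

Request:
{"method": "move_arm", "body": {"targets": [{"x":38,"y":7,"z":0,"turn":0,"hand":60},{"x":38,"y":7,"z":0,"turn":0,"hand":60},{"x":38,"y":7,"z":0,"turn":0,"hand":60},{"x":38,"y":7,"z":0,"turn":0,"hand":60},{"x":38,"y":7,"z":0,"turn":0,"hand":60},{"x":38,"y":7,"z":0,"turn":0,"hand":60},{"x":38,"y":7,"z":0,"turn":0,"hand":60},{"x":38,"y":7,"z":0,"turn":0,"hand":60}]}}

```text
t: 9.28
tcp_pos: [0.4629, -0.006, 0.2372]
ee_rot: [-1.966, -2.448, 0.002]
ft_force: [0.6, -0.6, 0.4]
opening: 0.0598
gripper_force: 0.0
```

Request:
{"method": "move_arm", "body": {"targets": [{"x":38,"y":7,"z":0,"turn":0,"hand":60},{"x":38,"y":7,"z":0,"turn":0,"hand":60},{"x":38,"y":7,"z":0,"turn":0,"hand":60},{"x":38,"y":7,"z":0,"turn":0,"hand":60},{"x":38,"y":7,"z":0,"turn":0,"hand":60},{"x":38,"y":7,"z":0,"turn":0,"hand":60},{"x":38,"y":7,"z":0,"turn":0,"hand":60},{"x":38,"y":7,"z":10,"turn":0,"hand":60}]}}

```text
t: 9.95
tcp_pos: [0.453, 0.3033, 0.2286]
ee_rot: [1.965, 2.45, 0.002]
ft_force: [1.6, -0.6, -0.4]
opening: 0.0604
gripper_force: 0.0
```

Request:
{"method": "move_arm", "body": {"targets": [{"x":24,"y":5,"z":20,"turn":0,"hand":60},{"x":0,"y":0,"z":20,"turn":0,"hand":60},{"x":0,"y":0,"z":0,"turn":0,"hand":60},{"x":0,"y":0,"z":0,"turn":0,"hand":60},{"x":0,"y":0,"z":0,"turn":0,"hand":60},{"x":0,"y":0,"z":0,"turn":0,"hand":60},{"x":0,"y":0,"z":0,"turn":0,"hand":60},{"x":0,"y":0,"z":0,"turn":0,"hand":60}]}}

```text
t: 10.62
tcp_pos: [0.4532, 0.3252, 0.1894]
ee_rot: [1.967, 2.448, 0.003]
ft_force: [0.6, -0.1, -0.5]
opening: 0.06
gripper_force: 0.0
```

```bash
cat > f3.py <<'E'
from h import *
s=manip.read_state();im=snap('wrist','k.png').astype(int);c=cam('wrist',s)
m=(im[...,0]-im[...,2]>35).astype(np.uint8);n,L,st,ce=cv2.connectedComponentsWithStats(m)
k=1+st[1:,4].argmax();print(st[k]);p,e=fit(c,(L==k).astype(np.float32),.01,(.453,.326,.2))
print(p.round(4),np.degrees(p[2]).round(2),round(e,3)); rel(*p[:2],.072,p[2])
E
python3 f3.py
```

```text
[ 245  153   20   64 1248]
[0.4539 0.3282 0.2088] 11.96 0.015
tcp [0.4531 0.3252 0.1892] tool shift mm [  2.7   1.3 117.2] tooly yaw 12.44 q [ 0.5   0.28  1.61 -0.    1.25  0.28]
turn 0.48
```

View pics/k.png

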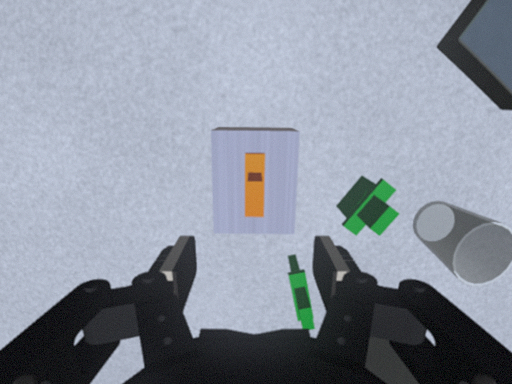

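The wrist view shows the amber at (255,185), fitted to 1.5% residual. The greens, at (301,298) and (370,205), are well clear.

Request:
{"method": "move_arm", "body": {"targets": [{"x":2.7,"y":1.3,"z":0,"turn":0.4,"hand":50},{"x":0,"y":0,"z":20,"turn":0,"hand":40},{"x":0,"y":0,"z":30,"turn":0,"hand":40},{"x":0,"y":0,"z":30,"turn":0,"hand":40},{"x":0,"y":0,"z":20,"turn":0,"hand":40},{"x":0,"y":0,"z":10,"turn":0,"hand":40},{"x":0,"y":0,"z":4,"turn":0,"hand":40},{"x":0,"y":0,"z":0,"turn":0,"hand":40}]}}

```text
t: 11.33
tcp_pos: [0.4533, 0.3285, 0.0739]
ee_rot: [-1.975, -2.443, 0.001]
ft_force: [0.1, -0.2, 0.3]
opening: 0.0401
gripper_force: 0.0
```

Run:
```python
from h import *
rel(.4539,.3282,.075,.2088)
```

```text
tcp [0.4533 0.3285 0.0739] tool shift mm [-0.5  0.5 -1.1] tooly yaw 12.09 q [ 0.5   0.39  1.77 -0.    0.99  0.29]
turn 0.13
```

Request:
{"method": "move_arm", "body": {"targets": [{"x":-0.5,"y":0.5,"z":-1,"turn":0,"hand":30},{"x":0,"y":0,"z":0,"turn":0,"hand":15},{"x":0,"y":0,"z":0,"turn":0,"hand":5},{"x":0,"y":0,"z":0,"turn":0,"hand":5},{"x":0,"y":0,"z":0,"turn":0,"hand":5},{"x":0,"y":0,"z":0,"turn":0,"hand":5},{"x":0,"y":0,"z":0,"turn":0,"hand":5},{"x":0,"y":0,"z":0,"turn":0,"hand":5}]}}

```text
t: 12.0
tcp_pos: [0.4545, 0.3286, 0.0768]
ee_rot: [1.975, 2.442, 0.004]
ft_force: [-0.9, 0.1, 6.7]
opening: 0.0109
gripper_force: 60.8
```

Request:
{"method": "move_arm", "body": {"targets": [{"x":0,"y":0,"z":-4,"turn":0,"hand":5},{"x":0,"y":0,"z":-8,"turn":0,"hand":5},{"x":0,"y":0,"z":-15,"turn":0,"hand":5},{"x":0,"y":0,"z":-20,"turn":0,"hand":5},{"x":0,"y":0,"z":-25,"turn":0,"hand":5},{"x":0,"y":0,"z":-25,"turn":0,"hand":5},{"x":0,"y":0,"z":-25,"turn":0,"hand":5},{"x":0,"y":0,"z":-10,"turn":0,"hand":5}]}}

```text
t: 12.67
tcp_pos: [0.4554, 0.329, 0.2113]
ee_rot: [1.973, 2.441, 0.009]
ft_force: [1.2, 0.9, -1.4]
opening: 0.011
gripper_force: 59.9
```

Run:
```python
from h import *
s=manip.read_state();print(s['opening'],s['gripper_force'])
rel(.568,.048,.205,np.radians(12.45))
```

```text
0.010970470947473887 59.92623209953308
tcp [0.4554 0.329  0.2113] tool shift mm [-298.4   51.1    6.1] tooly yaw 12.11 q [ 0.5   0.26  1.57 -0.    1.3   0.29]
turn -0.34
```

Request:
{"method": "move_arm", "body": {"targets": [{"x":-20,"y":3.4,"z":0,"turn":-0.3,"hand":5},{"x":-38,"y":6.6,"z":0,"turn":0,"hand":5},{"x":-38,"y":6.6,"z":0,"turn":0,"hand":5},{"x":-38,"y":6.6,"z":0,"turn":0,"hand":5},{"x":-38,"y":6.6,"z":0,"turn":0,"hand":5},{"x":-38,"y":6.6,"z":0,"turn":0,"hand":5},{"x":-38,"y":6.6,"z":0,"turn":0,"hand":5},{"x":-30,"y":5,"z":0,"turn":0,"hand":5}]}}

```text
t: 13.33
tcp_pos: [0.5608, 0.064, 0.2068]
ee_rot: [1.97, 2.447, -0.002]
ft_force: [0.3, -0.0, -1.4]
opening: 0.0108
gripper_force: 59.9
```

Request:
{"method": "move_arm", "body": {"targets": [{"x":-20,"y":3,"z":0,"turn":0,"hand":5},{"x":0,"y":0,"z":10,"turn":0,"hand":5},{"x":0,"y":0,"z":10,"turn":0,"hand":5},{"x":0,"y":0,"z":10,"turn":0,"hand":5},{"x":0,"y":0,"z":5,"turn":0,"hand":5},{"x":0,"y":0,"z":0,"turn":0,"hand":5},{"x":0,"y":0,"z":0,"turn":0,"hand":5},{"x":0,"y":0,"z":0,"turn":0,"hand":5}]}}

```text
t: 14.0
tcp_pos: [0.5676, 0.0488, 0.1725]
ee_rot: [1.967, 2.449, 0.001]
ft_force: [0.3, -0.7, -0.7]
opening: 0.0108
gripper_force: 59.9
```

```bash
cat > f4.py <<'E'
from h import *
rel(.568,.048,.17,np.radians(12.45))
s=manip.read_state();im=snap('wrist','l.png').astype(int);c=cam('wrist',s)
m=(im[...,0]-im[...,2]>35).astype(np.uint8);n,L,st,ce=cv2.connectedComponentsWithStats(m)
k=1+st[1:,4].argmax();print(st[k]);T=np.array(s['tcp_pos'])
# slot mouth and amber as predicted
print('slot',proj(c,box(.568,.048,np.radians(12.45),.006,.024,.1,.1)[::2]).round(1).tolist())
E
python3 f4.py
```

```text
tcp [0.5676 0.0488 0.1725] tool shift mm [-0.9  0.2  2.5] tooly yaw 12.47 q [-0.04  0.31  1.61 -0.    1.22 -0.25]
turn 0.02
[ 237  186   34  114 3332]
slot [[245.4, 235.7], [244.9, 175.9], [260.6, 235.7], [261.1, 175.9]]
```

View pics/l.png

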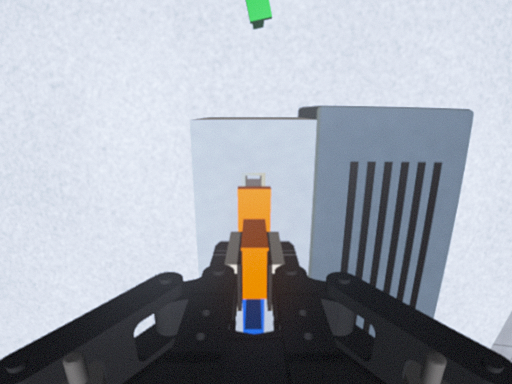

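The amber sits squarely over the open slot: its mouth edge shows at row 176 and columns 246-262, as predicted. I'll insert it gently.

Request:
{"method": "move_arm", "body": {"targets": [{"x":-0.8,"y":0.2,"z":2,"turn":0,"hand":5},{"x":0,"y":0,"z":2,"turn":0,"hand":5},{"x":0,"y":0,"z":3,"turn":0,"hand":5},{"x":0,"y":0,"z":3,"turn":0,"hand":5},{"x":0,"y":0,"z":4,"turn":0,"hand":5},{"x":0,"y":0,"z":4,"turn":0,"hand":5},{"x":0,"y":0,"z":0,"turn":0,"hand":5},{"x":0,"y":0,"z":0,"turn":0,"hand":5}]}}

```text
t: 14.72
tcp_pos: [0.5676, 0.0472, 0.1538]
ee_rot: [-1.968, -2.448, 0.001]
ft_force: [0.9, 1.1, -0.5]
opening: 0.0107
gripper_force: 59.9
```

The blade is 13 mm into the slot with no resistance.

Request:
{"method": "move_arm", "body": {"targets": [{"x":0,"y":0,"z":5,"turn":0,"hand":5},{"x":0,"y":0,"z":7,"turn":0,"hand":5},{"x":0,"y":0,"z":7,"turn":0,"hand":5},{"x":0,"y":0,"z":7,"turn":0,"hand":5},{"x":0,"y":0,"z":5,"turn":0,"hand":5},{"x":0,"y":0,"z":3,"turn":0,"hand":5},{"x":0,"y":0,"z":1,"turn":0,"hand":5},{"x":0,"y":0,"z":0,"turn":0,"hand":5}]}}

```text
t: 15.38
tcp_pos: [0.5678, 0.0472, 0.1189]
ee_rot: [-1.968, -2.448, 0.001]
ft_force: [0.4, 0.3, -0.6]
opening: 0.0109
gripper_force: 60.0
```

Two or three millimetres to go, so I'll push until it makes contact.

Request:
{"method": "move_arm", "body": {"targets": [{"x":0,"y":0,"z":1,"turn":0,"hand":5},{"x":0,"y":0,"z":1,"turn":0,"hand":5},{"x":0,"y":0,"z":1,"turn":0,"hand":5},{"x":0,"y":0,"z":0.5,"turn":0,"hand":5},{"x":0,"y":0,"z":0,"turn":0,"hand":5},{"x":0,"y":0,"z":0,"turn":0,"hand":5},{"x":0,"y":0,"z":0,"turn":0,"hand":5},{"x":0,"y":0,"z":0,"turn":0,"hand":5}]}}

```text
t: 16.05
tcp_pos: [0.5682, 0.0473, 0.1168]
ee_rot: [1.968, 2.448, 0.001]
ft_force: [-1.6, -0.3, 5.9]
opening: 0.0107
gripper_force: 60.7
```

There is contact at TCP z = 0.1168, exactly the home height. I'll release and retreat.

Request:
{"method": "move_arm", "body": {"targets": [{"x":0,"y":0,"z":0,"turn":0,"hand":14},{"x":0,"y":0,"z":0,"turn":0,"hand":24},{"x":0,"y":0,"z":0,"turn":0,"hand":40},{"x":0,"y":0,"z":0,"turn":0,"hand":40},{"x":0,"y":0,"z":-5,"turn":0,"hand":40},{"x":0,"y":0,"z":-15,"turn":0,"hand":40},{"x":0,"y":0,"z":-30,"turn":0,"hand":40},{"x":0,"y":0,"z":-35,"turn":0,"hand":40}]}}

```text
t: 16.72
tcp_pos: [0.5664, 0.0473, 0.1999]
ee_rot: [-1.966, -2.445, 0.005]
ft_force: [1.0, -0.7, -0.0]
opening: 0.0402
gripper_force: 0.0
```

Request:
{"method": "move_arm", "body": {"targets": [{"x":0,"y":0,"z":-29,"turn":0,"hand":60},{"x":0,"y":0,"z":0,"turn":0,"hand":60},{"x":0,"y":0,"z":0,"turn":0,"hand":60},{"x":0,"y":0,"z":0,"turn":0,"hand":60},{"x":0,"y":0,"z":0,"turn":0,"hand":60},{"x":0,"y":0,"z":0,"turn":0,"hand":60},{"x":0,"y":0,"z":0,"turn":0,"hand":60},{"x":0,"y":0,"z":0,"turn":0,"hand":60}]}}

```text
t: 17.38
tcp_pos: [0.5675, 0.0472, 0.2288]
ee_rot: [-1.968, -2.447, 0.002]
ft_force: [-0.5, -0.5, 0.2]
opening: 0.0601
gripper_force: 0.0
```

Run:
```python
from h import *
s=manip.read_state();im=snap('wrist','m.png').astype(int);c=cam('wrist',s);print(np.round(s['tcp_pos'],4))
for n,M,p0 in(('amber',im[...,0]-im[...,2]>35,(.568,.048,.217)),('blue',im[...,2]-im[...,0]>40,(.587,-.04,.217))):
    _,L,st,_=cv2.connectedComponentsWithStats(M.astype(np.uint8));k=1+st[1:,4].argmax()
    for zb in(.05,.055,.06):
        p,e=fit(c,(L==k).astype(np.float32),zb,p0);print(n,st[k],zb,p.round(4),np.degrees(p[2]).round(1),round(e,3))
for n in('side','scene'):
    snap(n,f'm_{n}.png')
    for l in('blank','beaker','pot'):print(n,l,[(round(d['score'],2),np.round(d['rect'])) for d in manip.spot_in(n,l)[:1]])
```

```text
[0.5675 0.0472 0.2288]
amber [ 245  157   21   64 1279] 0.05 [0.569  0.0467 0.2262] 13.0 0.036
amber [ 245  157   21   64 1279] 0.055 [0.5688 0.0476 0.2208] 12.6 0.045
amber [ 245  157   21   64 1279] 0.06 [0.5685 0.0485 0.2093] 12.0 0.062
blue [ 244  246   20   63 1183] 0.05 [ 0.5876 -0.0408  0.2114] 12.1 0.084
blue [ 244  246   20   63 1183] 0.055 [ 0.5868 -0.0382  0.2214] 12.7 0.078
blue [ 244  246   20   63 1183] 0.06 [ 0.5862 -0.0354  0.2135] 12.2 0.081
side blank [(0.69, array([284., 132.,  11.,  39.]))]
side beaker [(0.67, array([180., 325.,  41.,  54.]))]
side pot [(0.66, array([206., 140.,  20.,  28.]))]
scene blank [(0.63, array([149., 152.,  24.,  27.]))]
scene beaker [(0.72, array([406., 253.,  42.,  50.]))]
scene pot [(0.65, array([124., 227.,  28.,  31.]))]
```

The amber is home (best fit at underside z = 0.05). Blue, the blank, the beaker and the pot are where they should be, so I'm handing in.

```bash
python3 -c "
from cell import manip
print(manip.hand_in())"
```

```text
the job is handed in; nothing more can be done
None
```

The job is handed in, with no verdict returned: by my last camera check the amber is fully home in the left slot, the blank stands in the tray, and blue, the beaker and the pot have not moved.

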